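Clip the marker into the label-marking guide and index its carriage one hole

ROBOT

A 6-joint arm with a two-finger parallel gripper is mounted at the origin on a cart in front of the work surface, level with it; the furniture and walls round the work are solid. World frame = base frame: x ahead of the robot, y to its left, z up, the work surface at z = 0. Lengths are in m, angles in rad, forces in N, time in s.
With the tool pointing down it reaches from about 0.3 to 0.75 m from the base axis. Payload 8.5 kg.
Tool frame: the origin (TCP) lies midway between the tips of the shut fingers; the grasp point (between the pads) lies behind it (env.grip_depth is the z of the grasp point in the tool frame, in m); z points along the fingers, y is the line along which they close (so a half turn about z gives the same grasp; the last joint's range is limited). The gripper opens to 88 mm and grips with 3 to 60 N. Pads are 18 mm wide; open, the fingers measure 123 mm over their backs; the gripper's body (75 mm by 187 mm) begins 45 mm behind the grasp point.
Start: joints at [1.042, 0.381, 1.297, -0, 1.464, -0.215], TCP at [0.17, 0.523, 0.239] pointing down, gripper open.
Joint ranges: [-3.11, 3.11], [-0.89, 2.33], [0.22, 2.48], [-1.42, 4.56], [0.17, 2.85], [-2.88, 2.88]. Speed limits (rad/s): [2.39, 2.39, 3.14, 3.14, 3.14, 3.14].

INTERFACE

Orientations are given as a unit quaternion [w, x, y, z].
In Python, from workcell import env, imaging gives the robot as it stands. The module is installed in compiled form; this text tells all that it offers.
- The arm moves only by the tool jog_arm, never from a script. Its argument "series" is a list of rows, each an object with "slide": the shift along the tool's x, y, z in mm, a list of three; "turn": the turn about the tool's z in degrees. In form: [{"slide": [dx, dy, dz], "turn": turn}, ...]. A call has exactly 10 rows; each row shifts and turns the commanded pose from where the row before left it, along the tool's axes as they then stand; what a row does not reach is not made up. A row lasts 1/12 s, in which the tool goes at most 41.7 mm and 7.16 degrees, less where a joint would pass 70% of its speed; a pose out of reach is approached as far as the arm can. A call with a gripper value outside its range is refused whole. "hand" is the opening, from -1 (shut) to 1 (fully open), so that 0 is half open, set as the call begins (left out, the last holds). The fingers move at their own pace and stop on an object; the grip force is fixed at half the most. Time passes only in rows, so rows that do not move let the fingers close, or fill a call up. It gives the time, the measured TCP pose, the force, the opening and the grip force at its end, in the units of the state.
- env.observe(): the state, without advancing time (a new reading comes with each control period).
- imaging.camera(name): name is "side" or "top" or "wrist"; returns a dict with "image" (384x512x3 uint8, red, green, blue), "z_map" (384x512 float32, m along the optical axis (not along the pixel's ray), 0 where there is no reading), "fx", "fy", "cx", "cy" (pixels), "extrinsics" (4x4, takes a point from camera to world coordinates); the wrist camera has in their place "mount" (4x4, takes a point from camera to tool coordinates, whose origin is the TCP and whose axes are the flange's). Camera axes: x right, y up, looking along -z (the intrinsics and any distortion apply to the point x, -y, -z); pixel columns grow to the right and rows downward; lengths in m; the calibration is good to about 2 mm. A picture is of the moment at which its call begins: read the wrist's pose just before it.
- env.finish_job(): hands the job in; it is judged then, once.
The state is a dict: "t": time; "joint_pos": joint angles; "qvel": joint speeds; "joint_efforts": joint torques, N m; "position": TCP position; "eef_rot": TCP orientation; "ft_force": force on the tool from outside, world axes, zero at the start; "torque": the same for the moment, N m; "width": finger opening in m; "finger_force": force on a finger pad.
Only numpy, scipy, OpenCV 4.12 (cv2) and the standard library are available. Lean on these libraries where they do the work, as an engineer would, in place of code of your own. Each camera call takes 0.05 s, during which the arm holds its last target. There are 200 camera calls.

TASK

Set up the label-marking guide: press the black marker down into the two fork clips of the carriage, its middle midway between them, until it sits on their floor and both sprung jaws have snapped shut over it. Then pull up the yellow lock knob, slide the carriage one hole along towards the red end stop, and let the pin go fully home in that hole, with the marker still in its clips. Finish with the gripper still holding the yellow knob, pin fully down, and leave the other things on the table where they are.

Things in the scene. Friction and masses are not known exactly. Their poses are not given: they have to be found in the camera images.
- marker_mid (a point): Centre (half-way up) of the thick black marker, 138 mm long, 16 mm wide and high, 20 g, lying on a light grey bench mat (3 mm thick, fixed); long axis = y of this frame, z up. Take it across the barrel at mid-length. A thinner slate-blue marker lies nearby: not that one.
- clip_seat (a point): Where the clipped marker's centre comes to lie, midway between the two forks, 68 mm above the table; moves with the carriage. y: along the rail to the red stop and along the clipped marker (either way round); x: away from the robot; z up. Forks 14 mm wide at y +-45 mm on thin arms; the 76 mm between them is open to the table, and free for 55 mm either way along x, for the fingers.
- knob_grip (a point): Centre of the yellow lock knob: round, upright, 26 mm in diameter, 27 mm high (60 to 87 mm above the table when down), over the middle of the carriage, whose top is 44 mm above the table (a 22 mm collar reaches 50 mm); 95 mm in +x of the clip seat. Axes as the clip seat. Rises with the plunger, travels with the carriage.
- carriage (a joint): Position of the carriage along the rail in m: 0 in the hole where it starts, positive towards the red end stop (+y of the clip seat frame). The holes are 30 mm apart, so the next hole is at 0.030; in a hole the carriage has about 2 mm play either way. Slides with about 1.5 N of friction when the pin is up.
- plunger (a joint): Lift of the lock plunger in m: 0 with the pin fully down in a hole, at most 0.018. A spring pulls it down (4 N when down, 8 N at the top). The pin is clear of the holes above 0.010; let down between holes it stays up at about 0.010.
- jaw_l (a joint): Angle of the sprung jaw on the -x side of the fork at y +45 mm, rad: 0 shut (also over the clipped marker), about 0.1 while it passes. Its nose slopes from x -15 mm (92 mm above the table) to x -4.5 mm (80 mm above). Pressing the marker straight down with some 3 to 10 N turns both jaws aside; they snap back when it is down.
- jaw_r (a joint): The same for the fork at y -45 mm. In both forks the floor is 60 mm above the table and the rigid back wall stands at x +9 mm from the seat, flared at its top to x +15 mm (90 mm above the table): 1 mm clearance each side of the marker.
- marker_slate: Slate-blue fine marker, 129 mm long, 14 mm wide, lying on the same mat; not to be used. Origin at its underside, long axis y.
- guide: The fixed label-marking guide: grey base plate 72 x 262 mm, aluminium ladder rail 24 mm high with holes 30 mm apart along its y, black end stop at -y and red end stop at +y (both 40 mm high). Origin at the centre of its underside; it cannot move.
- buffer_red: Small white dropper bottle with red cap, 27 mm wide, 82 mm high, standing; bystander. Origin at the underside.
- buffer_blue: Small white dropper bottle with blue cap, 27 mm wide, 82 mm high, standing; bystander. Origin at the underside.
- roll: White label roll, 61 mm wide, 25 mm high, lying flat; bystander. Origin at the underside.
- timer: Round white timer with red bar on top, 68 mm wide, 52 mm high; bystander. Origin at the underside.

How it is judged:
By the outcome, as a careful person would: the job done as asked, in the order asked, and still so for the second after the job is handed in, while the arm keeps its last pose, push and grip.
It also fails if it takes over 51 s, if anything falls off the work surface, if the arm or the gripper's body presses on something with over 40 N, if the wrist force passes 120 N, or if a joint passes its speed limit or range.

## Working session

There is one attempt and no reset: what is moved stays moved. The work goes in short steps, Python scripts to look and compute and a tool call to move; the robot and the scene stay as the last step left them, time stands still between calls to the robot, and variables do not carry over. Pictures are saved under pics/ and viewed, at most 10 in all, crops included, and the job is handed in when it is done.

Besides the shell and the picture viewer there is one more tool, called after "Request:" as name(argument=value, ...) on one line, values as JSON. jog_arm: Moves the arm, as the interface text tells. Its arguments: {"type":"object","properties":{"series":{"type":"array","items":{"type":"object","properties":{"slide":{"type":"array","items":{"type":"number"}},"turn":{"type":"number"}}}},"hand":{"type":"number"}},"required":["series"]}

```bash
mkdir -p pics; cat > h.py <<'E'
import numpy as np, cv2
from workcell import env, imaging
from scipy.spatial.transform import Rotation as R
def cam(n):
    s=env.observe(); c=imaging.camera(n)
    if n=='wrist':
        T=np.eye(4); w,x,y,z=s['eef_rot']; T[:3,:3]=R.from_quat([x,y,z,w]).as_matrix(); T[:3,3]=s['position']
        c['T']=T@c['mount']
    else: c['T']=c['extrinsics']
    return c
def pts(c):
    h,w=c['z_map'].shape; u,v=np.meshgrid(np.arange(w),np.arange(h)); z=c['z_map']
    p=np.stack([(u-c['cx'])/c['fx']*z,-(v-c['cy'])/c['fy']*z,-z],-1)
    P=p@c['T'][:3,:3].T+c['T'][:3,3]; P[z==0]=np.nan; return P
def ray(c,u,v,h):
    d=c['T'][:3,:3]@np.array([(u-c['cx'])/c['fx'],-(v-c['cy'])/c['fy'],-1]); o=c['T'][:3,3]
    return o+d*(h-o[2])/d[2]
def save(c,n): cv2.imwrite('pics/'+n,c['image'][...,::-1])
E
python3 - <<'E'
from h import *
s=env.observe(); print({k:np.round(v,3) for k,v in s.items()}, env.grip_depth)
for n in ['top','side']:
    c=cam(n); save(c,n+'0.png'); print(n,c['fx'],c['T'].round(3).tolist(),[k for k in c])
    np.savez(n+'0.npz',P=pts(c),img=c['image'])
E
```

```text
{'t': np.float64(0.0), 'joint_pos': array([ 1.042,  0.381,  1.298, -0.   ,  1.464, -0.215]), 'qvel': array([-0.   ,  0.   , -0.   , -0.002,  0.   , -0.001]), 'joint_efforts': array([ 0.0000e+00, -4.3793e+01, -2.2456e+01,  7.1000e-02,  3.5000e-02,
       -0.0000e+00]), 'position': array([0.17 , 0.523, 0.238]), 'eef_rot': array([-0.   ,  0.156,  0.988, -0.001]), 'ft_force': array([ 0.213, -0.258,  0.759]), 'torque': array([0.002, 0.019, 0.016]), 'finger_force': np.float64(0.0), 'width': np.float64(0.088)} -0.0187
top 352.4471132155327 [[0.015, 0.998, -0.061, 0.544], [-1.0, 0.015, -0.004, 0.088], [-0.003, 0.061, 0.998, 0.983], [0.0, 0.0, 0.0, 1.0]] ['image', 'z_map', 'fx', 'fy', 'cx', 'cy', 'extrinsics', 'T']
side 454.2790673972313 [[0.607, -0.512, 0.608, 1.27], [0.795, 0.401, -0.455, -0.376], [-0.011, 0.76, 0.65, 0.749], [0.0, 0.0, 0.0, 1.0]] ['image', 'z_map', 'fx', 'fy', 'cx', 'cy', 'extrinsics', 'T']
```

View pics/top0.png

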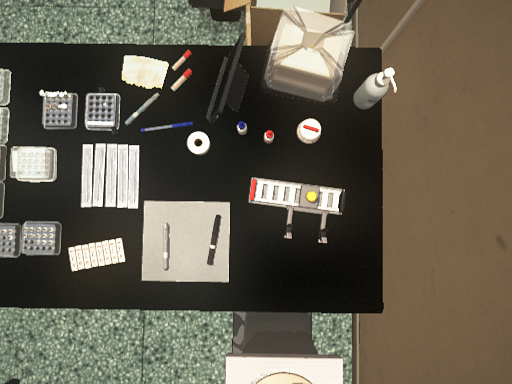

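View pics/side0.png

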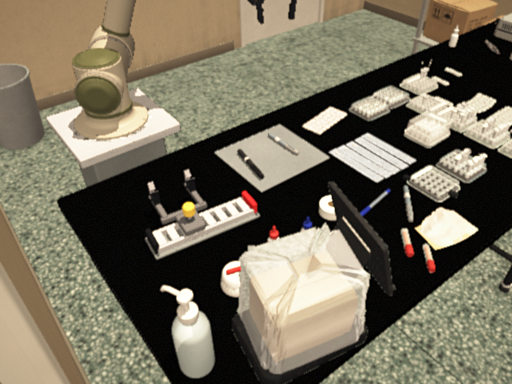

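The top view shows the black marker at (214,240), the slate one at (166,246), the yellow knob at (312,197), the forks at about (289,235) and (323,239), and the red stop at (253,190). The side view agrees. Next I measure these.

```bash
cat > m.py <<'E'
from h import *
c=cam('top'); P=pts(c); im=c['image']; hsv=cv2.cvtColor(im,cv2.COLOR_RGB2HSV); H,S,V=[hsv[...,i].astype(int) for i in range(3)]
p=np.linalg.inv(c['T'])@np.r_[env.observe()['position'],1]; print('tcp px',c['cx']-c['fx']*p[0]/p[2],c['cy']+c['fy']*p[1]/p[2])
def blob(mask,box):
    m=np.zeros(mask.shape,np.uint8); u0,v0,u1,v1=box; m[v0:v1,u0:u1]=mask[v0:v1,u0:u1]
    n,l,st,ce=cv2.connectedComponentsWithStats(m); k=1+np.argmax(st[1:,4]); return l==k
def rep(n,m,h):
    v,u=np.nonzero(m); r=cv2.minAreaRect(np.c_[u,v].astype(np.float32)); b=np.array([ray(c,*q,h)[:2] for q in cv2.boxPoints(r)])
    e=[b[1]-b[0],b[2]-b[1]]; L=max(e,key=np.linalg.norm); print(n,m.sum(),'ctr',b.mean(0).round(4),'mean',ray(c,u.mean(),v.mean(),h).round(4)[:2],'size',[np.linalg.norm(x).round(4) for x in e],'ang',np.degrees(np.arctan2(L[1],L[0])).round(1),'z',np.nanmedian(P[m][:,2]).round(4))
rep('black',blob(V<70,(195,205,227,278)),.011)
rep('knob',blob((S>140)&(H>20)&(H<35),(295,180,330,215)),.087)
rep('red',blob((S>140)&((H<8)|(H>172)),(240,170,270,215)),.04)
box=(240,165,350,250); u,v=np.meshgrid(np.arange(512),np.arange(384))
sel=(u>240)&(u<350)&(v>165)&(v<260)
for z0,z1 in [(.015,.035),(.038,.055),(.055,.1)]:
    m=sel&(P[...,2]>z0)&(P[...,2]<z1); q=P[m]; print(z0,m.sum(),q.min(0).round(3),q.max(0).round(3))
a=P[(u>275)&(u<335)&(v>210)&(v<250)&(P[...,2]>.03)]
print(P[239,214],P[235,289],P[239,323])
big=cv2.resize(im[160:285,180:350],None,fx=4.6,fy=4.6,interpolation=cv2.INTER_CUBIC); cv2.imwrite('pics/crop.png',big[...,::-1])
E
python3 m.py
```

```text
tcp px 39.22816671052678 391.32241692247925
black 103 ctr [0.4932 0.1936] mean [0.5    0.1921] size [np.float64(0.0803), np.float64(0.0136)] ang -8.2 z 0.0179
knob 69 ctr [ 0.5855 -0.0545] mean [ 0.5856 -0.0556] size [np.float64(0.0241), np.float64(0.024)] ang -13.6 z 0.0863
red 89 ctr [0.604  0.0937] mean [0.6036 0.0938] size [np.float64(0.0546), np.float64(0.0117)] ang -6.2 z 0.0401
0.015 982 [ 0.54  -0.146  0.015] [0.63  0.098 0.034]
0.038 853 [ 0.464 -0.157  0.038] [0.629 0.1   0.055]
0.055 269 [ 0.468 -0.099  0.055] [0.599 0.006 0.095]
[0.46786009 0.1963569  0.01975604] [ 0.48611684 -0.00055212  0.08625118] [ 0.47749601 -0.08623876  0.08745941]
```

View pics/crop.png

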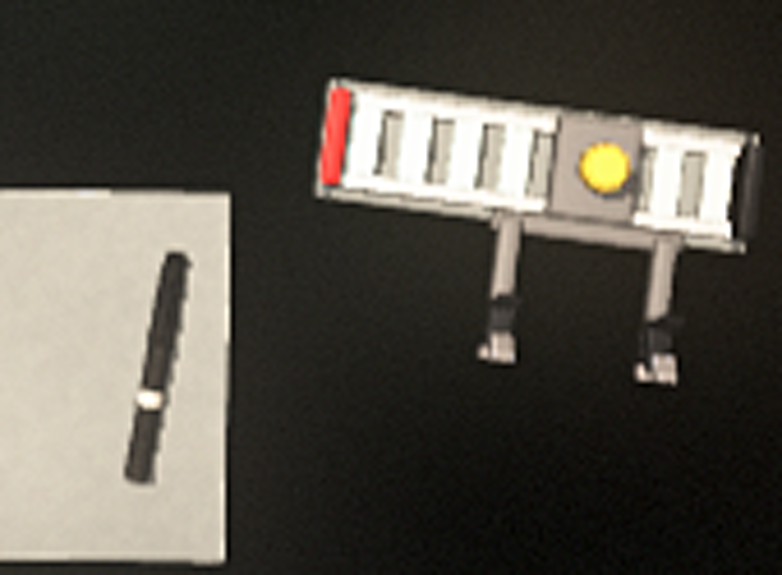

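The crop shows the black marker with a pale ring, its ends at about (218.3,215.0) and (210.4,264.8) in full-image pixels. I also see the rail, tilted about 6°, with the knob and the two dark-jawed forks. I'll move over the marker and look with the wrist camera.

```bash
cat >> h.py <<'E'
def go(x,y,z,yaw=None):
    """tool-frame mm and turn to TCP target; yaw = world angle (deg) of tool y, mod 180"""
    s=env.observe(); w,a,b,c=s['eef_rot']; M=R.from_quat([a,b,c,w]).as_matrix()
    cy=np.degrees(np.arctan2(M[1,1],M[0,1]))
    print('slide mm',(M.T@(np.array([x,y,z])-s['position'])*1e3).round(1),'yaw now',cy.round(2),'tilt',M[2,2].round(5),
      'turn', None if yaw is None else round(-((yaw-cy+90)%180-90),2),'F',s['ft_force'].round(1),'w',round(float(s['width']),4),'q',s['joint_pos'].round(2))
E
python3 - <<'E'
from h import *
c=cam('top'); a=ray(c,218.3,215,.011);b=ray(c,210.4,264.8,.011); d=a-b
print(a,b,(a+b)/2,np.linalg.norm(d),np.degrees(np.arctan2(d[1],d[0])))
m=(a+b)/2
go(m[0],m[1],.15,np.degrees(np.arctan2(d[1],d[0]))+90)
E
```

```text
[0.53293212 0.18696061 0.011     ] [0.39710809 0.20562209 0.011     ] [0.4650201  0.19629135 0.011     ] 0.13710003120887926 -7.823145570401811
slide mm [-381.8 -219.5   88.5] yaw now 72.02 tilt -1.0 turn -10.16 F [-1.5  1.2  0.3] w 0.088 q [ 1.04  0.38  1.3   0.    1.46 -0.22]
```

Request:
jog_arm(series=[{"slide":[-34,-19,0],"turn":0},{"slide":[-34,-19,0],"turn":0},{"slide":[-34,-19,0],"turn":0},{"slide":[-34,-19,0],"turn":0},{"slide":[-34,-19,0],"turn":0},{"slide":[-34,-19,0],"turn":0},{"slide":[-34,-19,0],"turn":0},{"slide":[-34,-19,0],"turn":0},{"slide":[-34,-19,0],"turn":0},{"slide":[-34,-19,0],"turn":0}])

```text
t: 1.03
position: [0.4354, 0.2358, 0.2388]
eef_rot: [-0.0, 0.156, 0.988, 0.0]
ft_force: [0.7, 0.7, 0.9]
width: 0.088
finger_force: 0.0
```

Request:
jog_arm(series=[{"slide":[-21,-14,15],"turn":0},{"slide":[-20,-14,20],"turn":0},{"slide":[0,0,20],"turn":-5},{"slide":[0,0,20],"turn":-5},{"slide":[0,0,13],"turn":0},{"slide":[0,0,0],"turn":0},{"slide":[0,0,0],"turn":0},{"slide":[0,0,0],"turn":0},{"slide":[0,0,0],"turn":0},{"slide":[0,0,0],"turn":0}])

```text
t: 1.87
position: [0.4651, 0.1983, 0.1516]
eef_rot: [0.001, 0.07, 0.998, 0.0]
ft_force: [-0.2, 0.2, 0.5]
width: 0.0877
finger_force: 0.0
```

```bash
python3 - <<'E'
from h import *
c=cam('wrist'); save(c,'w1.png'); go(.465,.1963,.15,82.2)
print(c['T'].round(3).tolist(), c['fx'])
E
```

```text
slide mm [-0.2 -2.   1.5] yaw now 82.03 tilt -1.0 turn -0.17 F [-0.4 -0.1 -0.4] w 0.088 q [ 0.17  0.39  1.56  0.    1.19 -1.26]
[[0.14, -0.955, -0.263, 0.398], [0.99, 0.135, 0.037, 0.208], [0.001, -0.265, 0.964, 0.297], [0.0, 0.0, 0.0, 1.0]] 341.87099168385294
```

View pics/w1.png

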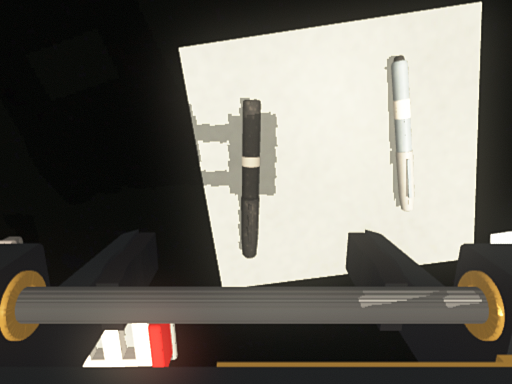

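The wrist view shows the black marker from (251,99) to (249,258), between the open fingers. The slate marker is well clear at about (403,130).

```bash
python3 - <<'E'
from h import *
c=cam('wrist'); P=pts(c)
u,v=np.meshgrid(np.arange(512),np.arange(384))
m=((P[...,2]>.008)&(u>225)&(u<285)&(v>85)&(v<275)).astype(np.uint8)
g=c['image'].max(-1); 
for n,k in [('depth',m),('dark',((g<75)&(u>237)&(u<266)&(v>90)&(v<268)).astype(np.uint8))]:
    vv,uu=np.nonzero(k); r=cv2.minAreaRect(np.c_[uu,vv].astype(np.float32)); print(n,len(vv),r)
    b=np.array([ray(c,*q,.011) for q in cv2.boxPoints(r)]); e=[b[1]-b[0],b[2]-b[1]]; L=max(e,key=np.linalg.norm)
    print(b.mean(0).round(4),[np.linalg.norm(x).round(4) for x in e],np.degrees(np.arctan2(L[1],L[0])))
    if n=='depth':
        q=P[k>0]; print('depth ctr',((np.percentile(q,1,0)+np.percentile(q,99,0))/2).round(4),q[:,2].max())
E
```

```text
depth 2737 ((250.47042846679688, 178.9483642578125), (18.159482955932617, 158.21194458007812), 1.1691392660140991)
[0.4671 0.1974 0.011 ] [np.float64(0.1396), np.float64(0.0147)] 170.38129495817097
depth ctr [0.4651 0.1981 0.016 ] 0.02184247380600174
dark 1168 ((250.1118621826172, 179.06631469726562), (16.610742568969727, 155.91519165039062), 0.9240454435348511)
[0.467  0.1971 0.011 ] [np.float64(0.1376), np.float64(0.0134)] 170.63882151731505
```

Request:
jog_arm(series=[{"slide":[-1.3,-1.2,0],"turn":1},{"slide":[0,0,25],"turn":0},{"slide":[0,0,25],"turn":0},{"slide":[0,0,25],"turn":0},{"slide":[0,0,25],"turn":0},{"slide":[0,0,20],"turn":0},{"slide":[0,0,12],"turn":0},{"slide":[0,0,8],"turn":0},{"slide":[0,0,5.5],"turn":0},{"slide":[0,0,0],"turn":0}], hand=0)

```text
t: 2.8
position: [0.4659, 0.1967, 0.0048]
eef_rot: [-0.0, 0.078, 0.997, -0.0]
ft_force: [0.1, -1.1, 0.8]
width: 0.044
finger_force: 0.0
```

Request:
jog_arm(series=[{"slide":[0,0,0],"turn":0},{"slide":[0,0,0],"turn":0},{"slide":[0,0,0],"turn":0},{"slide":[0,0,0],"turn":0},{"slide":[0,0,0],"turn":0},{"slide":[0,0,0],"turn":0},{"slide":[0,0,0],"turn":0},{"slide":[0,0,0],"turn":0},{"slide":[0,0,0],"turn":0},{"slide":[0,0,0],"turn":0}], hand=-1)

```text
t: 3.63
position: [0.4662, 0.1969, 0.0057]
eef_rot: [0.0, 0.078, 0.997, 0.0]
ft_force: [-0.9, -0.2, 5.5]
width: 0.0155
finger_force: 30.0
```

Request:
jog_arm(series=[{"slide":[0,0,-10],"turn":0},{"slide":[0,0,-20],"turn":0},{"slide":[0,0,-30],"turn":0},{"slide":[0,0,-30],"turn":0},{"slide":[0,0,-30],"turn":0},{"slide":[0,-20,-20],"turn":0},{"slide":[-12,-30,-10],"turn":0},{"slide":[-13,-36,0],"turn":0},{"slide":[-13,-38,0],"turn":0},{"slide":[-13,-38,0],"turn":0}])

```text
t: 4.47
position: [0.4909, 0.0273, 0.1561]
eef_rot: [0.0, 0.078, 0.997, -0.0]
ft_force: [0.8, -0.4, -0.3]
width: 0.0156
finger_force: 30.0
```

Request:
jog_arm(series=[{"slide":[-12,-36,0],"turn":0},{"slide":[0,-25,0],"turn":0},{"slide":[0,-12,0],"turn":6},{"slide":[0,0,0],"turn":7},{"slide":[0,0,0],"turn":7},{"slide":[0,0,0],"turn":7},{"slide":[0,0,0],"turn":7},{"slide":[0,0,0],"turn":7},{"slide":[0,0,0],"turn":7},{"slide":[0,0,0],"turn":7}])

```text
t: 5.3
position: [0.4913, -0.0451, 0.1557]
eef_rot: [-0.0, 0.532, 0.847, -0.0]
ft_force: [0.7, 0.5, -1.4]
width: 0.0155
finger_force: 30.0
```

Request:
jog_arm(series=[{"slide":[0,0,0],"turn":7},{"slide":[0,0,0],"turn":7},{"slide":[0,0,0],"turn":7},{"slide":[0,0,0],"turn":7},{"slide":[0,0,0],"turn":4},{"slide":[0,0,0],"turn":0},{"slide":[0,0,0],"turn":0},{"slide":[0,0,0],"turn":0},{"slide":[0,0,0],"turn":0},{"slide":[0,0,0],"turn":0}])

```text
t: 6.13
position: [0.4915, -0.0451, 0.1553]
eef_rot: [-0.0, 0.743, 0.67, -0.0]
ft_force: [-0.7, 0.1, 0.1]
width: 0.0154
finger_force: 30.0
```

```bash
python3 - <<'E'
from h import *
c=cam('wrist'); save(c,'w2.png'); go(.491,-.045,.166,-6)
E
```

```text
slide mm [  0.1  -0.5 -10.7] yaw now -5.93 tilt -1.0 turn 0.07 F [ 0.3  0.2 -0.3] w 0.0156 q [-0.33  0.37  1.59 -0.    1.19 -0.23]
```

View pics/w2.png

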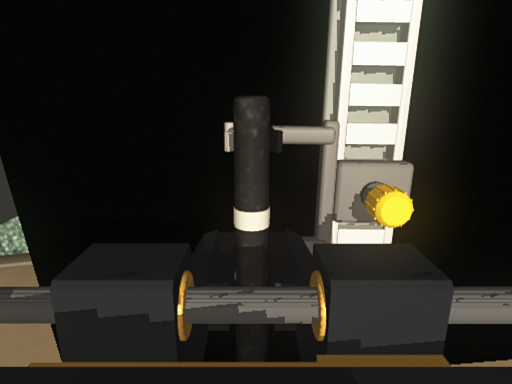

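The wrist view shows the held marker with its end at (252,97). The +y fork lies below it, its tip at (229,137) and its arm at (305,135). The knob's top face is at (394,209).

```bash
cat > w.py <<'E'
from h import *
c=cam('wrist'); P=pts(c); im=c['image']; hsv=cv2.cvtColor(im,cv2.COLOR_RGB2HSV); H,S,V=[hsv[...,i].astype(int) for i in range(3)]
s=env.observe(); tz=s['position'][2]
u,v=np.meshgrid(np.arange(512),np.arange(384))
y=(S>140)&(H>20)&(H<35)&(u>340)
k=y&(P[...,2]>.082); print('knob depth',k.sum(),np.median(P[k],0).round(4))
vv,uu=np.nonzero(k); (cu,cv_),r=cv2.minEnclosingCircle(np.c_[uu,vv].astype(np.float32)); K=ray(c,cu,cv_,.087); print('knob ray',K.round(4),cu,cv_,r)
# rail edge: white rail, rows
a=(P[...,2]>.035)&(P[...,2]<.1)&(v<165)&(u<345)&(u>200); 
arm=a&(u>288)&(u<322)&(v>110)&(v<160); q=P[arm]; print('arm',arm.sum(),q.min(0).round(4),q.max(0).round(4),'px v',np.nonzero(arm)[0].min(),np.nonzero(arm)[0].max())
tip=(u>215)&(u<233)&(v>110)&(v<160)&(P[...,2]>.04); q=P[tip]; print('tip',tip.sum(),q.min(0).round(4),q.max(0).round(4),np.nonzero(tip)[0].min(),np.nonzero(tip)[0].max(),np.nonzero(tip)[1].min())
e=[]
for r0 in range(10,115,5):
    w=np.nonzero((V[r0]>110)&(u[r0]>325)&(u[r0]<430))[0]
    if len(w): e.append(np.r_[ray(c,w.max(),r0,.024)[:2]])
e=np.array(e); f=np.polyfit(e[:,1],e[:,0],1); print('rail right edge ang from y',np.degrees(np.arctan(f[0])), (e[:,0]-np.polyval(f,e[:,1])).std())
mk=(u>225)&(u<285)&(v>85)&(v<200)&(P[...,2]>tz-.01); q=P[mk]; print('marker',mk.sum(),np.nonzero(mk)[0].min(),q[:,2].max())
ce=[]
for r0 in range(105,200,5):
    w=np.nonzero(mk[r0])[0]; ce.append(ray(c,(w.min()+w.max())/2,r0,tz+.0055)[:2])
ce=np.array(ce); f=np.polyfit(ce[:,1],ce[:,0],1); print('marker ang from y',np.degrees(np.arctan(f[0])),'x at tcp y',np.polyval(f,s['position'][1]))
r0=np.nonzero(mk)[0].min(); print('marker end',ray(c,252,r0,tz+.0055), 'tcp',s['position'].round(4))
E
python3 w.py
```

```text
knob depth 1071 [ 0.5841 -0.0567  0.0863]
knob ray [ 0.5836 -0.0557  0.087 ] 393.27777099609375 208.03334045410156 20.37301254272461
arm 643 [ 0.5226 -0.0279  0.0351] [5.487e-01 5.000e-04 4.950e-02] px v 126 159
tip 249 [ 0.4752 -0.0069  0.049 ] [0.4844 0.0083 0.0932] 123 151 224
rail right edge ang from y 6.694528129876895 0.0002140819263694509
marker 3720 96 0.1700492269273393
marker ang from y 5.863608504136679 x at tcp y 0.4910990367681745
marker end [0.49844282 0.02355717 0.16075663] tcp [ 0.4915 -0.0451  0.1553]
```

Request:
jog_arm(series=[{"slide":[-0.2,-1.5,0],"turn":0.5},{"slide":[0,0,15],"turn":0},{"slide":[0,0,15],"turn":0},{"slide":[0,0,15],"turn":0},{"slide":[0,0,10],"turn":0},{"slide":[0,0,2],"turn":0},{"slide":[0,0,0],"turn":0},{"slide":[0,0,0],"turn":0},{"slide":[0,0,0],"turn":0},{"slide":[0,0,0],"turn":0}])

```text
t: 7.07
position: [0.4903, -0.0453, 0.0989]
eef_rot: [0.001, 0.746, 0.666, 0.0]
ft_force: [-0.3, 0.5, -0.3]
width: 0.0155
finger_force: 30.0
```

```bash
python3 - <<'E'
from h import *
go(.490,-.0453,.098,-6.4)
c=cam('wrist'); s=cam('side')
a=cv2.resize(c['image'][80:200,190:360],None,fx=4,fy=4,interpolation=cv2.INTER_CUBIC)[:,:680]
b=cv2.resize(s['image'][150:270,130:265],None,fx=4,fy=4,interpolation=cv2.INTER_CUBIC)
cv2.imwrite('pics/w3.png',np.hstack([a[:,:400],b[:,:400]])[...,::-1])
E
```

```text
slide mm [-0.1 -0.3  0.9] yaw now -6.48 tilt -1.0 turn -0.08 F [-0.3  0.5 -0.3] w 0.0155 q [-0.33  0.44  1.67 -0.    1.04 -0.22]
```

View pics/w3.png

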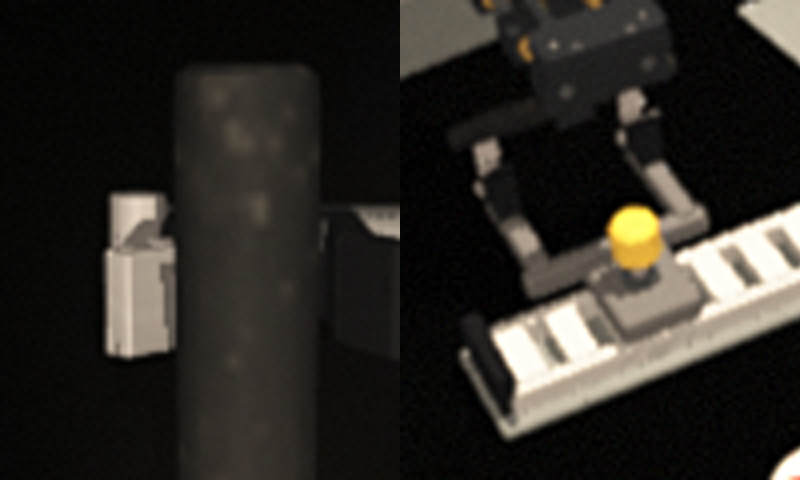

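The crop shows the marker lined up over the +y fork, with the pale jaw to its left and the dark back wall to its right. I'll press down in stages and watch the force.

Request:
jog_arm(series=[{"slide":[0,0,3],"turn":0},{"slide":[0,0,3],"turn":0},{"slide":[0,0,3],"turn":0},{"slide":[0,0,2],"turn":0},{"slide":[0,0,2],"turn":0},{"slide":[0,0,2],"turn":0},{"slide":[0,0,0],"turn":0},{"slide":[0,0,0],"turn":0},{"slide":[0,0,0],"turn":0},{"slide":[0,0,0],"turn":0}])

```text
t: 8.0
position: [0.4926, -0.046, 0.0844]
eef_rot: [0.003, 0.746, 0.666, 0.002]
ft_force: [7.5, -1.4, 7.0]
width: 0.0154
finger_force: 30.0
```

Request:
jog_arm(series=[{"slide":[0,0,3],"turn":0},{"slide":[0,0,3],"turn":0},{"slide":[0,0,3],"turn":0},{"slide":[0,0,3],"turn":0},{"slide":[0,0,2],"turn":0},{"slide":[0,0,2],"turn":0},{"slide":[0,0,2],"turn":0},{"slide":[0,0,0],"turn":0},{"slide":[0,0,0],"turn":0},{"slide":[0,0,0],"turn":0}])

```text
t: 8.83
position: [0.4909, -0.0455, 0.0651]
eef_rot: [0.001, 0.746, 0.666, 0.0]
ft_force: [4.8, -2.4, -3.3]
width: 0.0157
finger_force: 30.0
```

Request:
jog_arm(series=[{"slide":[0,0,1],"turn":0},{"slide":[0,0,1],"turn":0},{"slide":[0,0,1],"turn":0},{"slide":[0,0,1],"turn":0},{"slide":[0,0,1],"turn":0},{"slide":[0,0,0],"turn":0},{"slide":[0,0,0],"turn":0},{"slide":[0,0,0],"turn":0},{"slide":[0,0,0],"turn":0},{"slide":[0,0,0],"turn":0}])

```text
t: 9.67
position: [0.4907, -0.0454, 0.0624]
eef_rot: [0.002, 0.746, 0.666, 0.001]
ft_force: [-2.8, 0.9, 25.4]
width: 0.0158
finger_force: 30.0
```

```bash
python3 - <<'E'
from h import *
go(.490,-.0453,.0625,-6.4)
c=cam('wrist'); s=cam('side')
a=cv2.resize(c['image'][60:180,190:290],None,fx=4,fy=4,interpolation=cv2.INTER_CUBIC)
b=cv2.resize(s['image'][150:270,130:230],None,fx=4,fy=4,interpolation=cv2.INTER_CUBIC)
cv2.imwrite('pics/w4.png',np.hstack([a,b])[...,::-1])
E
```

```text
slide mm [ 0.  -0.7 -0.1] yaw now -6.47 tilt -0.99999 turn -0.07 F [-2.8  0.9 25.4] w 0.0158 q [-0.33  0.5   1.71 -0.    0.94 -0.22]
```

View pics/w4.png

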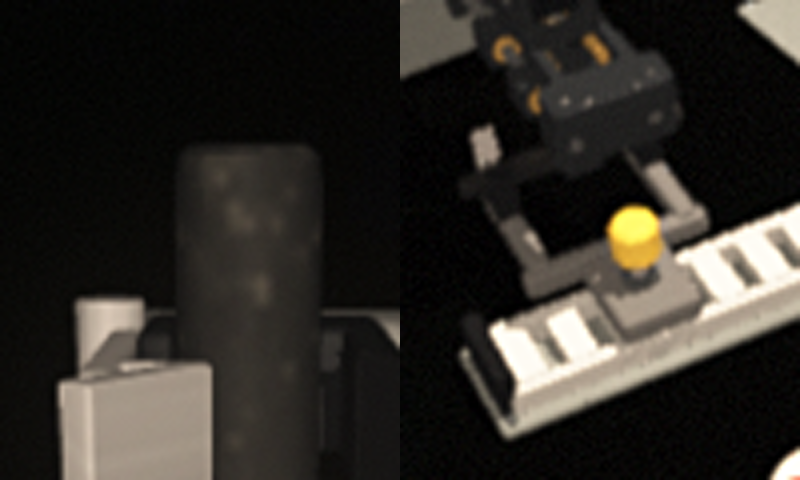

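The marker is down on the floor at 25 N and the pale jaw overlaps it. I'll ease off, open partway and lift.

Request:
jog_arm(series=[{"slide":[0,0,-1],"turn":0},{"slide":[0,0,-1],"turn":0},{"slide":[0,0,0],"turn":0},{"slide":[0,0,0],"turn":0},{"slide":[0,0,0],"turn":0},{"slide":[0,0,0],"turn":0},{"slide":[0,0,0],"turn":0},{"slide":[0,0,0],"turn":0},{"slide":[0,0,0],"turn":0},{"slide":[0,0,0],"turn":0}])

```text
t: 10.6
position: [0.4907, -0.0454, 0.0626]
eef_rot: [0.001, 0.746, 0.666, 0.001]
ft_force: [5.3, -0.4, 6.5]
width: 0.0151
finger_force: 30.0
```

Request:
jog_arm(series=[{"slide":[0,0,0],"turn":0},{"slide":[0,0,0],"turn":0},{"slide":[0,0,0],"turn":0},{"slide":[0,0,0],"turn":0},{"slide":[0,0,0],"turn":0},{"slide":[0,0,0],"turn":0},{"slide":[0,0,-10],"turn":0},{"slide":[0,0,-20],"turn":0},{"slide":[0,0,-25],"turn":0},{"slide":[0,0,-25],"turn":0}], hand=0)

```text
t: 11.43
position: [0.4895, -0.0451, 0.1429]
eef_rot: [-0.001, 0.746, 0.666, -0.0]
ft_force: [0.6, -0.6, -0.2]
width: 0.044
finger_force: 0.0
```

```bash
python3 - <<'E'
from h import *
c=cam('wrist'); s=cam('side'); go(.5845,-.0555,.13,-6.4)
P=pts(c); u,v=np.meshgrid(np.arange(512),np.arange(384))
m=(P[...,2]>.066)&(P[...,0]<.53)&(P[...,0]>.44)&(P[...,1]>-.14)&(P[...,1]<.06); q=P[m]; print(m.sum(),q.min(0),q.max(0))
a=c['image'][60:260,130:430]; a=cv2.resize(a,None,fx=1.6,fy=1.6)
b=cv2.resize(s['image'][150:270,130:210],None,fx=4,fy=4,interpolation=cv2.INTER_CUBIC)[:320]
cv2.imwrite('pics/w5.png',np.hstack([a,b])[...,::-1])
E
```

```text
slide mm [ 0.7 93.5 16. ] yaw now -6.47 tilt -0.99998 turn -0.07 F [ 1.1 -0.1 -0.5] w 0.0438 q [-0.33  0.38  1.61 -0.    1.15 -0.22]
56586 [ 0.44004909 -0.10649565  0.06628344] [0.52999977 0.02367259 0.24471312]
```

View pics/w5.png

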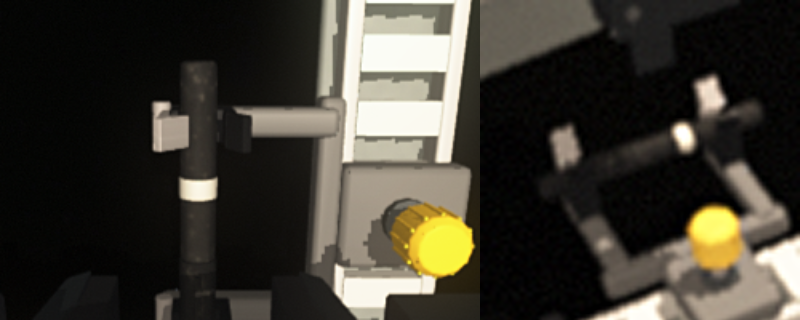

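The marker lies in both forks, past the jaws. I'll check its centring and re-measure the knob.

```bash
python3 - <<'E'
from h import *
c=cam('wrist'); P=pts(c); im=c['image']; hsv=cv2.cvtColor(im,cv2.COLOR_RGB2HSV); H,S=hsv[...,0],hsv[...,1]
u,v=np.meshgrid(np.arange(512),np.arange(384))
k=(S>140)&(H>20)&(H<35)&(u>340)&(P[...,2]>.082); vv,uu=np.nonzero(k); (a,b),r=cv2.minEnclosingCircle(np.c_[uu,vv].astype(np.float32)); K=ray(c,a,b,.087)
print('knob',K.round(4),np.median(P[k],0).round(4),r)
e=np.radians(6.4); X=np.array([np.cos(e),-np.sin(e),0]); Y=np.array([np.sin(e),np.cos(e),0])
loc=(P-K)@np.c_[X,Y]  # relative to knob
A=(P[...,2]>.03)&(P[...,2]<.055)&(loc[...,0]>-.07)&(loc[...,0]<-.05)&(loc[...,1]>.02)&(loc[...,1]<.07)
print('arm y rel knob',np.percentile(loc[A][:,1],[2,50,98]).round(4),np.median(P[A][:,2]))
M=(P[...,2]>.068)&(P[...,2]<.08)&(abs(loc[...,0]+.095)<.006)&(loc[...,1]>.055)&(loc[...,1]<.08)
print('marker end',np.percentile(loc[M],[1,50,99],axis=0).round(4),P[M][:,2].max())
W=(P[...,2]>.078)&(P[...,2]<.1)&(loc[...,0]<-.07)&(loc[...,0]>-.125)&(abs(loc[...,1]-.045)<.015); print('fork parts',loc[W].min(0).round(4),loc[W].max(0).round(4))
e0=env.observe(); go(K[0],K[1],.0,-6.4)
E
```

```text
knob [ 0.5823 -0.0803  0.087 ] [ 0.584  -0.0567  0.0863] 54.72897720336914
arm y rel knob [0.0613 0.0657 0.0699] 0.04745577120553719
marker end [[-0.1006  0.0554]
 [-0.0944  0.0681]
 [-0.0892  0.0798]] 0.07988586212270846Traceback (most recent call last):
  File "<stdin>", line 12, in <module>
    return umr_minimum(a, axis, None, out, keepdims, initial, where)
ValueError: zero-size array to reduction operation minimum which has no identity
```

```bash
python3 - <<'E'
from h import *
c=cam('wrist'); P=pts(c); im=c['image']; hsv=cv2.cvtColor(im,cv2.COLOR_RGB2HSV); H,S=hsv[...,0],hsv[...,1]
u,v=np.meshgrid(np.arange(512),np.arange(384))
k=((S>140)&(H>20)&(H<35)&(u>340)&(v<240)&(P[...,2]>.08)&(P[...,2]<.092)); vv,uu=np.nonzero(k); (a,b),r=cv2.minEnclosingCircle(np.c_[uu,vv].astype(np.float32)); K=ray(c,a,b,.087)
print('knob',K.round(4),r)
e=np.radians(6.4); X=np.array([np.cos(e),-np.sin(e),0]); Y=np.array([np.sin(e),np.cos(e),0])
loc=(P-K)@np.c_[X,Y]
A=(P[...,2]>.03)&(P[...,2]<.055)&(loc[...,0]>-.07)&(loc[...,0]<-.05)&(loc[...,1]>.02)&(loc[...,1]<.07)
print('arm y',np.percentile(loc[A][:,1],[2,50,98]).round(4))
M=(P[...,2]>.066)&(P[...,2]<.08)&(abs(loc[...,0]+.095)<.005)&(loc[...,1]>.03)&(loc[...,1]<.09)&(v<200)
print('marker end',loc[M][:,1].max(),M.sum(),np.nonzero(M)[0].min())
go(K[0],K[1],.1,-6.4)
E
```

```text
knob [ 0.5831 -0.056   0.087 ] 22.1473331451416
arm y [0.0368 0.0441 0.0496]
marker end 0.06905965502944109 916 98
slide mm [-0.3 93.9 42.2] yaw now -6.48 tilt -1.0 turn -0.08 F [ 0.6  0.6 -0.4] w 0.0444 q [-0.33  0.38  1.61 -0.    1.15 -0.22]
```

Request:
jog_arm(series=[{"slide":[0,20,0],"turn":0},{"slide":[0,30,0],"turn":0},{"slide":[0,30,0],"turn":0},{"slide":[0,14.5,0],"turn":0},{"slide":[0,0,20],"turn":0},{"slide":[0,0,25],"turn":0},{"slide":[0,0,20],"turn":0},{"slide":[0,0,15],"turn":0},{"slide":[0,0,7],"turn":0},{"slide":[0,0,0],"turn":0}])

```text
t: 12.47
position: [0.5827, -0.0555, 0.0527]
eef_rot: [-0.002, 0.746, 0.666, -0.001]
ft_force: [-0.2, 0.5, 0.2]
width: 0.0441
finger_force: 0.0
```

Request:
jog_arm(series=[{"slide":[0,0,0],"turn":0},{"slide":[0,0,0],"turn":0},{"slide":[0,0,0],"turn":0},{"slide":[0,0,0],"turn":0},{"slide":[0,0,0],"turn":0},{"slide":[0,0,0],"turn":0},{"slide":[0,0,0],"turn":0},{"slide":[0,0,0],"turn":0},{"slide":[0,0,0],"turn":0},{"slide":[0,0,0],"turn":0}], hand=-1)

```text
t: 13.3
position: [0.586, -0.0562, 0.0563]
eef_rot: [0.002, 0.746, 0.666, 0.002]
ft_force: [8.5, 0.3, -5.6]
width: 0.025
finger_force: 30.0
```

Request:
jog_arm(series=[{"slide":[0,1.2,0],"turn":0},{"slide":[0,1.2,0],"turn":0},{"slide":[0,0,0],"turn":0},{"slide":[0,0,0],"turn":0},{"slide":[0,0,0],"turn":0},{"slide":[0,0,0],"turn":0},{"slide":[0,0,0],"turn":0},{"slide":[0,0,0],"turn":0},{"slide":[0,0,0],"turn":0},{"slide":[0,0,0],"turn":0}])

```text
t: 14.13
position: [0.5863, -0.0562, 0.0561]
eef_rot: [0.0, 0.746, 0.666, 0.0]
ft_force: [-1.7, 1.0, 5.4]
width: 0.0246
finger_force: 30.0
```

Request:
jog_arm(series=[{"slide":[0,0,-2],"turn":0},{"slide":[0,0,-3],"turn":0},{"slide":[0,0,-3],"turn":0},{"slide":[0,0,-3],"turn":0},{"slide":[0,0,-3],"turn":0},{"slide":[0,0,-1],"turn":0},{"slide":[0,0,0],"turn":0},{"slide":[0,0,0],"turn":0},{"slide":[0,0,0],"turn":0},{"slide":[0,0,0],"turn":0}])

```text
t: 14.97
position: [0.5862, -0.0561, 0.07]
eef_rot: [-0.0, 0.746, 0.666, -0.0]
ft_force: [0.6, -1.7, -7.6]
width: 0.0245
finger_force: 30.0
```

Request:
jog_arm(series=[{"slide":[2,0,0],"turn":0},{"slide":[4,0,0],"turn":0},{"slide":[5,0,0],"turn":0},{"slide":[5,0,0],"turn":0},{"slide":[5,0,0],"turn":0},{"slide":[5,0,0],"turn":0},{"slide":[4,0,0],"turn":0},{"slide":[0,0,0],"turn":0},{"slide":[0,0,0],"turn":0},{"slide":[0,0,0],"turn":0}])

```text
t: 15.8
position: [0.5897, -0.026, 0.0702]
eef_rot: [-0.0, 0.746, 0.666, 0.0]
ft_force: [2.0, 0.7, -7.5]
width: 0.0247
finger_force: 30.0
```

```bash
python3 - <<'E'
from h import *
go(.5862,-.0562,.0561,-6.4)
E
```

```text
slide mm [-30.4  -0.1  14.1] yaw now -6.47 tilt -1.0 turn -0.07 F [ 2.   0.7 -7.5] w 0.0247 q [-0.24  0.62  1.42  0.    1.11 -0.13]
```

Slid 30.2 mm. Now I lower the pin.

Request:
jog_arm(series=[{"slide":[0,0,3],"turn":0},{"slide":[0,0,3],"turn":0},{"slide":[0,0,3],"turn":0},{"slide":[0,0,3],"turn":0},{"slide":[0,0,2.5],"turn":0},{"slide":[0,0,0],"turn":0},{"slide":[0,0,0],"turn":0},{"slide":[0,0,0],"turn":0},{"slide":[0,0,0],"turn":0},{"slide":[0,0,0],"turn":0}])

```text
t: 16.63
position: [0.5898, -0.0264, 0.0561]
eef_rot: [0.0, 0.746, 0.666, 0.0]
ft_force: [-2.3, 1.0, 2.6]
width: 0.0245
finger_force: 30.0
```

Request:
jog_arm(series=[{"slide":[0,0,0.5],"turn":0},{"slide":[0,0,0.5],"turn":0},{"slide":[0,0,0],"turn":0},{"slide":[0,0,0],"turn":0},{"slide":[0,0,0],"turn":0},{"slide":[0,0,0],"turn":0},{"slide":[0,0,0],"turn":0},{"slide":[0,0,0],"turn":0},{"slide":[0,0,0],"turn":0},{"slide":[0,0,0],"turn":0}])

```text
t: 17.47
position: [0.5899, -0.0264, 0.056]
eef_rot: [0.001, 0.746, 0.666, 0.0]
ft_force: [-3.4, 1.3, 10.5]
width: 0.0245
finger_force: 30.0
```

```bash
python3 - <<'E'
from h import *
go(.5862,-.0562,.0561,-6.4)
s=cam('side'); c=cam('wrist')
b=cv2.resize(s['image'][130:280,120:290],None,fx=2.5,fy=2.5,interpolation=cv2.INTER_CUBIC)
a=c['image'][:300,0:300]; a=cv2.resize(a,(375,375))
cv2.imwrite('pics/end.png',np.hstack([a,b])[:,:800][...,::-1])
E
```

```text
slide mm [-30.   -0.3  -0.1] yaw now -6.47 tilt -1.0 turn -0.07 F [-3.4  1.3 10.5] w 0.0245 q [-0.25  0.63  1.43 -0.    1.08 -0.13]
```

View pics/end.png

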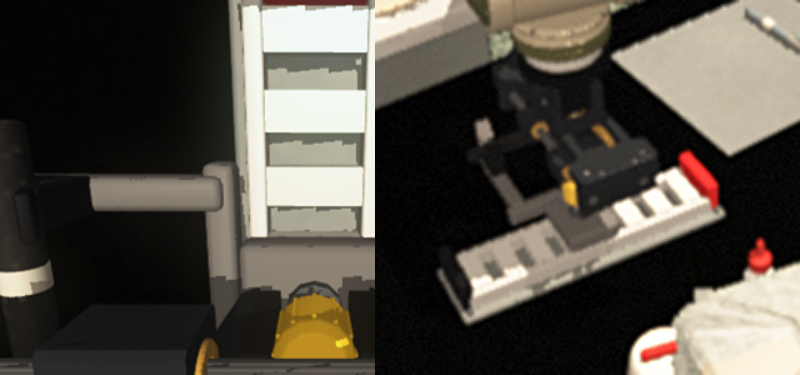

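The pictures show the carriage one hole nearer the red stop, the marker still in its forks and the knob held. The pin is bottomed: pushing 1 mm further raised the force to 10.5 N without moving it. I'm handing in.

```bash
python3 -c "
from workcell import env
print(env.finish_job())"
```

```text
the job is handed in; nothing more can be done
None
```

The job is handed in at about 17.5 s of the 51 s: marker clipped midway between the forks, carriage moved 30 mm (one hole) towards the red stop, pin fully down, and the gripper still holding the yellow knob.

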